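# Refit the hand knob on a relief valve and shut it

## Robot

A 7-joint arm with a two-finger parallel gripper is mounted at the origin on the work surface. World frame = base frame: x ahead of the robot, y to its left, z up, the work surface at z = 0. Lengths are in m, angles in rad, forces in N, time in s.
With the tool pointing down it reaches from about 0.425 to 0.95 m from the base axis. Payload 4.7 kg.
Tool frame: the origin (TCP) lies on the centre line of the jaws, within the pads' length; the fingertips stand robot.nose_length ahead of it and the grasp point (between the pads) lies 8 mm behind it (robot.nose_length is the distance from the TCP to the fingertips, in m); z points along the fingers, x is the direction in which the jaws open and shut, and the axes are right-handed (so a half turn about z gives the same grasp; the last joint's range is limited). The gripper opens to 85 mm and grips with 20 to 120 N. Pads are 22 mm wide; open, the fingers measure 114 mm over their backs; the gripper's body (76 mm by 85 mm) begins 54 mm behind the grasp point. The pads swing forward as they close: fully open they stand 13 mm farther back than shut.
Start: joints at [-1.35, 0.469, -0.049, 1.532, 0.024, 1.141, -0.082], TCP at [0.167, 0.654, 0.242] pointing down, gripper open.
Joint ranges: [-2.59, 2.59], [-0.33, 1.99], [-1.39, 1.29], [0.1, 2.45], [-1.04, 4.18], [0.21, 1.99], [-2.66, 2.66]. Speed limits (rad/s): [2.57, 2.57, 3.14, 3.14, 3.14, 3.14, 3.14].

## Interface

Orientations are given as [roll, pitch, yaw] about the fixed x, y, z axes, in that order (R = Rz(yaw) Ry(pitch) Rx(roll)).
In Python, from plant import robot gives the robot as it stands. Calls block until the motion is done:
- robot.goto(position, orientation): joint-space move of the TCP to a pose.
- robot.move_straight(position, vel=0.15, attitude=None, contact_N=None): straight line of the TCP; attitude=None keeps the orientation; vel is the mean speed in m/s. With contact_N (N) it stops when the force on the tool has changed by that much, and returns True; else False.
- robot.move_joints(angles): joint-space move.
- robot.grip(opening, strength=None): opening from 0.0 (shut) to 1.0 (fully open); strength is the grip in N (None keeps the last); returns when the fingers have stopped.
- robot.sleep(seconds).
- robot.inverse_kinematics(position, orientation): joint angles nearest the present ones, or None.
- robot.sense(): the state.
- robot.grab_frame(name): name is "scene" or "top" or "wrist"; returns a dict with "image" (400x640x3 uint8, red, green, blue), "range_z" (400x640 float32, m along the optical axis (not along the pixel's ray), 0 where there is no reading), "fx", "fy", "cx", "cy" (pixels), "R" (3x3) and "t" (3): a world point X has camera coordinates R X + t. Camera axes: x right, y down, z forward; pixel columns grow to the right and rows downward; lengths in m; the calibration is good to about 2 mm. A picture is of the moment at which its call begins.
A pose or a line that the arm cannot do raises robot.IKError and nothing moves.
- robot.close_job(): hands the job in, once; it reports no verdict.
The state is a dict: "t": time; "joint_pos": joint angles; "joint_velocities": joint speeds; "effort": joint torques, N m; "tcp_pos": TCP position; "tcp_rot": TCP orientation; "wrist_force": force on the tool from outside, world axes, zero at the start; "torque": the same for the moment, N m; "opening": opening from 0.0 (shut) to 1.0 (fully open).
Only numpy, scipy, OpenCV 4.12 (cv2) and the standard library are available. Lean on these libraries where they do the work, as an engineer would, in place of code of your own. Each camera call takes 0.05 s, during which the arm holds its last target. There are 200 camera calls.

## Task

The hand knob has come off the relief valve of the hydraulic manifold on the bench. Put it back on the valve's stem and turn it until the hidden flats find each other and it drops fully home on the flange; then turn it clockwise as far as it will go to shut the valve, and let go of it. Leave the other things on the bench where they are.

Things in the scene. Friction and masses are not known exactly. Their poses are not given: they have to be found in the camera images.
- knob_center (a point): Centre (half-way up, on the axis) of the loose hand knob: a plain round aluminium cylinder with dark grooves and a black disc on top, 52 mm in diameter, 46 mm high, about 160 g, standing open side down. z is its axis, pointing up. Fully home, its centre is 23 mm above the seat; set on the stem with the flats not matching, 39 mm.
- knob_mouth (a point): Centre of the knob's underside, 23 mm below its centre. A blind socket opens here: a round mouth 10 mm deep, narrowing from 36 mm at the rim to 26 mm, that centres the stem, then a two-flat hole 18 mm deep (flats 18 mm apart, along this point's x axis). Nothing outside shows how they lie. Matched to about 5 degrees, the knob can drop 16 mm onto the flange.
- seat (a point): Centre of the flange's upper face on the valve axis, 79 mm above the bench, where the knob's underside comes to rest; fixed to the manifold, its axes are the manifold's, z up. The flange is a steel disc 46 mm in diameter, which turns with the valve.
- stem_top (a point): Top centre of the stem, 26 mm above the seat: 24 mm round with two flats 16 mm apart, edges bevelled 1 mm. How its flats stand is not reported (this point's axes are the manifold's), bears no relation to pointer or valve angle and differs every time; they repeat every half turn. Under a light press (5 to 15 N) a knob that is not home slips round on the stem without turning it.
- manifold: The hydraulic manifold, fixed: a steel block 110 (x) by 90 (y) mm, its top 70 mm above the bench, on a grey foot plate 150 x 130 mm. The valve is in the middle of its top. A round gauge stands out of its +x face to 98 mm from the axis (its top 76 mm high), two hose couplings out of its -y face to 79 mm. Origin on the bench below the valve.
- valve (a joint): Angle of the valve (flange, stem and a pointer under the flange that sweeps a white dial on the block), in rad: 0 is fully open, it grows clockwise seen from above, 1.4 is shut, against a hard stop. It turns stiffly (0.3 N m) and stays where it is left. The home knob has about 6 degrees of play on it either way.
- socket_center (a point): Centre of a dark impact socket standing on the bench, 42 mm in diameter, 60 mm high, open at the top: to be left alone.
- cap_center (a point): Centre of a brass stepped blanking cap standing on the bench, 38 mm in diameter at its foot, 26 mm above, 34 mm high: to be left alone.
Things that resemble listed ones, but are neither listed nor needed, are in the scene too. There is more than one size of the manifold; the one meant has the size given above. Leave any turquoise look-alike of the part that bears knob_center alone.

How it is judged:
By the outcome, as a careful person would: the job done as asked, in the order asked, and still so for the second after the job is handed in, with the robot touching nothing.
It also fails if it takes over 72 s, if anything falls off the work surface, if the arm or the gripper's body presses on something with over 40 N, if the wrist force passes 120 N, or if a joint passes its speed limit or range.

## Working session

There is one attempt and no reset: what is moved stays moved. The work goes in short steps, each a Python script; the robot and the scene stay as the last script left them, time stands still between calls to the robot, and variables do not carry over. Pictures are saved under pics/ and viewed, about 8 in all and at most 12, crops included, and the job is handed in when it is done.

```bash
mkdir -p pics; ls
python3 - <<'E'
from plant import robot
import cv2,numpy as np
print(robot.nose_length, robot.sense())
for n in("scene","top"):
    f=robot.grab_frame(n); cv2.imwrite(f"pics/{n}0.png",f["image"][:,:,::-1]); np.savez(f"{n}0.npz",**f)
    print(n,f["fx"],f["R"].round(3).tolist(),f["t"])
E
```

```text
pics
0.011 {'t': 0.0, 'joint_pos': array([-1.3498978 ,  0.46946891, -0.04863782,  1.5337221 ,  0.02406323,
        1.14098724, -0.0822835 ]), 'joint_velocities': array([-2.18079800e-05, -1.90201488e-03, -8.30287989e-04, -7.24570225e-04,
        9.89790090e-04,  9.04355207e-04, -3.26861510e-05]), 'effort': array([-5.60834758e-05, -5.10293877e+01, -4.71797562e-02, -2.37714744e+01,
        1.05245848e-02,  7.32775312e-03, -1.24541052e-05]), 'tcp_pos': array([0.16667854, 0.65350302, 0.24123107]), 'tcp_rot': array([3.14157139e+00, 2.00187305e-03, 1.32106943e+00]), 'wrist_force': array([-0.82426733,  0.81970176,  0.06461528]), 'torque': array([ 0.01794961,  0.05748167, -0.03863634]), 'opening': 0.9999168247018649}
scene 437.5452820858296 [[-0.194, 0.981, 0.012], [0.835, 0.172, -0.522], [-0.515, -0.092, -0.853]] [ 0.19028602 -0.41134139  1.39078957]
top 369.6645810568672 [[-0.018, -1.0, -0.001], [-0.995, 0.018, -0.094], [0.094, -0.0, -0.996]] [-0.07078361  0.57397506  1.17378116]
```

View pics/top0.png

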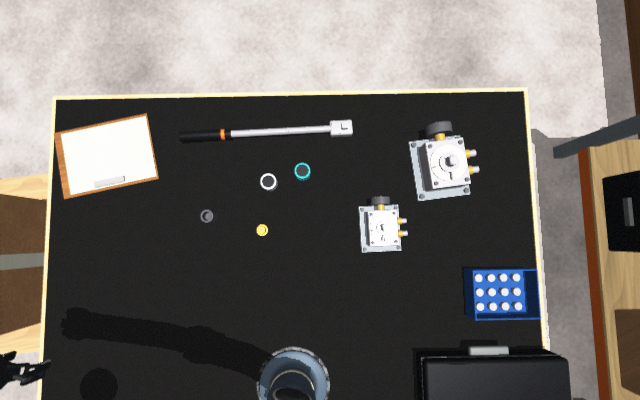

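View pics/scene0.png

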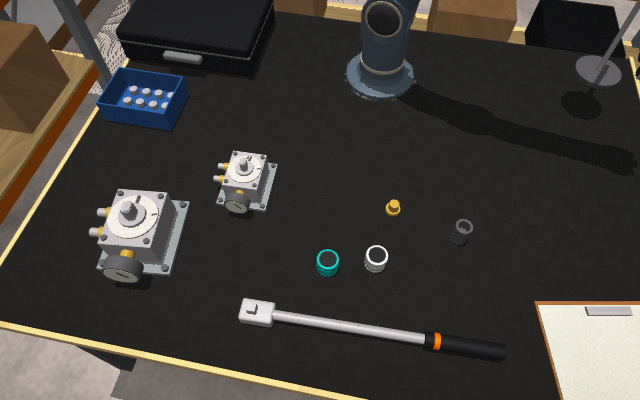

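Top view: the plain knob is at (268,182), the turquoise one at (302,171), the cap at (262,230) and the socket at (207,215). The two manifolds are at about (382,228) and (447,163). Next I'll measure all of these.

```bash
cat > h.py <<'E'
import numpy as np,cv2
from plant import robot
def cloud(f):
    z=f["range_z"].astype(float); v,u=np.indices(z.shape)
    P=np.stack([(u-f["cx"])/f["fx"]*z,(v-f["cy"])/f["fy"]*z,z],-1)
    W=(P-f["t"])@np.asarray(f["R"]); W[z==0]=np.nan
    return W
def pix(f,X):
    c=np.asarray(f["R"])@X+f["t"]; return c[0]/c[2]*f["fx"]+f["cx"],c[1]/c[2]*f["fy"]+f["cy"]
def fitcircle(p):
    A=np.c_[2*p,np.ones(len(p))]; s=np.linalg.lstsq(A,(p**2).sum(1),rcond=None)[0]
    return s[:2],np.sqrt(s[2]+s[0]**2+s[1]**2)
E
python3 - <<'E'
from h import *
f=dict(np.load("top0.npz")); W=cloud(f)
for n,(u,v),r in (("knob",(268,182),14),("turq",(302,171),14),("cap",(262,230),12),("socket",(207,215),12),("small",(382,228),30),("big",(447,163),38)):
    p=W[v-r:v+r,u-r:u+r].reshape(-1,3); p=p[p[:,2]>.015]
    top=np.nanpercentile(p[:,2],98)
    print(n,"ztop",top.round(4))
    for z in ((top,) if r<20 else (.07,.093,.079,.105,top)):
        q=p[abs(p[:,2]-z)<.004]
        if len(q)>4: print("  z",z.round(3) if z==top else z,len(q),cv2.minAreaRect(q[:,:2].astype(np.float32)),q.mean(0).round(4))
E
```

```text
knob ztop 0.0503
  z 0.05 88 ((0.6416544914245605, 0.06570403277873993), (0.04576193541288376, 0.04646260291337967), 30.789628982543945) [0.6421 0.069  0.0481]
turq ztop 0.0505
  z 0.051 70 ((0.6771767735481262, -0.042299535125494), (0.04326750710606575, 0.046673547476530075), 63.28731155395508) [ 0.6781 -0.0427  0.0482]
cap ztop 0.0365
  z 0.037 33 ((0.4901762306690216, 0.09163955599069595), (0.019659027457237244, 0.022350478917360306), 89.85846710205078) [0.4899 0.0921 0.0347]
socket ztop 0.0626
  z 0.063 44 ((0.5356737971305847, 0.25990763306617737), (0.03635182976722717, 0.03725700080394745), 45.907535552978516) [0.5359 0.2596 0.0606]
small ztop 0.1037
  z 0.07 721 ((0.5074278712272644, -0.2927778959274292), (0.1497499793767929, 0.0905677080154419), 1.2188544273376465) [ 0.4948 -0.2909  0.0708]
  z 0.079 255 ((0.5099570751190186, -0.29083722829818726), (0.1415284425020218, 0.08254179358482361), 1.391378402709961) [ 0.4942 -0.2916  0.0778]
  z 0.105 36 ((0.4877167046070099, -0.29260656237602234), (0.021590908989310265, 0.016846448183059692), 22.43922996520996) [ 0.488  -0.2926  0.
[... 197 characters left out ...]
9520874, -0.5132837295532227), (0.20131464302539825, 0.164054736495018), 6.680779933929443) [ 0.7164 -0.4979  0.0699]
  z 0.093 977 ((0.7100057601928711, -0.4926832318305969), (0.1983434408903122, 0.12098903208971024), 6.466815948486328) [ 0.6907 -0.4913  0.0941]
  z 0.079 104 ((0.7111445069313049, -0.48196735978126526), (0.2041907012462616, 0.10244815051555634), 7.510489463806152) [ 0.7309 -0.4615  0.0788]
  z 0.105 313 ((0.7121821641921997, -0.4906201660633087), (0.1842365562915802, 0.10652223974466324), 7.41949987411499) [ 0.691  -0.4923  0.1043]
  z 0.137 46 ((0.684194803237915, -0.4948779344558716), (0.03097323514521122, 0.02159607782959938), 21.26810646057129) [ 0.6822 -0.4951  0.1382]
```

Run:
```python
from h import *
pi=np.pi
for y in np.arange(-180,181,20):
    r=[robot.inverse_kinematics(p,[pi,0,np.radians(y)]) for p in ([.642,.067,.03],[.488,-.2926,.14])]
    print(y,[None if a is None else [round(float(a[0]),2),round(float(a[4]),2),round(float(a[6]),2)] for a in r])
robot.goto([.642,.067,.2],[pi,0,0.3]); robot.sleep(.2)
f=robot.grab_frame("wrist"); cv2.imwrite("pics/w1.png",f["image"][:,:,::-1]); np.savez("w1.npz",**f)
s=robot.sense();print(s["t"],s["tcp_pos"],s["tcp_rot"],s["joint_pos"],s["wrist_force"]); print(-np.asarray(f["R"]).T@f["t"])
W=cloud(f).reshape(-1,3); d=np.hypot(W[:,0]-.642,W[:,1]-.067)<.05
q=W[d&(W[:,2]>.03)]; print(len(q),np.percentile(q[:,2],[50,95]) if len(q) else 0)
q=q[abs(q[:,2]-.046)<.006]; print(cv2.minEnclosingCircle(q[:,:2].astype(np.float32)),q.mean(0))
```

```text
-180 [[0.56, 1.05, 2.19], [-0.3, -0.71, -2.0]]
-160 [[-0.85, -1.02, -2.12], [-0.3, -0.71, -1.65]]
-140 [[-0.85, -1.02, -1.78], [-0.3, -0.71, -1.3]]
-120 [[-0.85, -1.02, -1.43], [-0.2, -0.55, -1.1]]
-100 [[-0.57, -0.55, -1.44], [-0.2, -0.55, -0.75]]
-80 [[-0.6, -0.59, -1.07], [-0.2, -0.55, -0.4]]
-60 [[-0.61, -0.61, -0.7], [-0.2, -0.55, -0.05]]
-40 [[-0.58, -0.56, -0.39], [-0.2, -0.55, 0.29]]
-20 [[-0.54, -0.51, -0.09], [-0.2, -0.55, 0.64]]
0 [[-0.51, -0.46, 0.22], [-0.2, -0.55, 0.99]]
20 [[-0.45, -0.37, 0.5], [-0.17, -0.51, 1.3]]
40 [[-0.39, -0.29, 0.78], [-0.25, -0.63, 1.76]]
60 [[-0.34, -0.22, 1.07], [-0.27, -0.65, 2.13]]
80 [[-0.29, -0.16, 1.36], [-0.28, -0.68, 2.51]]
100 [[-0.25, -0.1, 1.66], [0.8, 0.24, 2.0]]
120 [[-0.2, -0.05, 1.96], [0.94, 0.35, 2.25]]
140 [[-0.15, 0.02, 2.26], [1.18, 0.61, 2.38]]
160 [[-0.09, 0.11, 2.53], [-0.3, -0.71, -2.35]]
180 [[0.56, 1.05, 2.19], [-0.3, -0.71, -2.0]]
3.025 [0.64196808 0.06744637 0.19997898] [-3.14145450e+00  8.71279405e-06  3.00673949e-01] [-0.55682902  0.49739632  0.54929124  1.68013559 -0.29199264  1.0467747
  0.38668906] [-0.98059032 -0.03052719 -0.83140903]
[0.61741107 0.14436225 0.33212345]
24049 [0.26763758 0.28080519]
((0.6462905406951904, 0.06931690126657486), 0.02593890391290188) [0.64601143 0.07044379 0.04675692]
```

Run:
```python
from h import *
pi=np.pi
robot.goto([.488,-.2926,.24],[pi,0,0.0]); robot.sleep(.2)
f=robot.grab_frame("wrist"); cv2.imwrite("pics/w2.png",f["image"][:,:,::-1]); np.savez("w2.npz",**f)
s=robot.sense();print(s["t"],s["tcp_pos"],s["joint_pos"])
W=cloud(f).reshape(-1,3); d=np.hypot(W[:,0]-.488,W[:,1]+.2926)<.05
for z,t in ((.105,.004),(.079,.004),(.07,.003)):
    q=W[d&(abs(W[:,2]-z)<t)]; print(z,len(q))
    if len(q)>5: print(cv2.minEnclosingCircle(q[:,:2].astype(np.float32)),cv2.minAreaRect(q[:,:2].astype(np.float32)),np.median(q,0))
print(pix(f,np.array([.488,-.2926,.105])))
robot.goto([.646,.0695,.12],[pi,0,0])
f=robot.grab_frame("wrist");W=cloud(f).reshape(-1,3); d=np.hypot(W[:,0]-.646,W[:,1]-.0695)<.04
q=W[d&(abs(W[:,2]-.046)<.006)]; print(len(q),cv2.minEnclosingCircle(q[:,:2].astype(np.float32)))
cv2.imwrite("pics/w3.png",f["image"][:,:,::-1])
print(robot.sense()["t"])
```

```text
4.7333 [ 0.48864823 -0.29172652  0.2397669 ] [-0.12987856  0.36196697  0.77168977  1.82643635 -0.28553366  1.06812215
  0.75085519]
0.105 394
((0.48982712626457214, -0.2912690043449402), 0.011881106533110142) ((0.4899658262729645, -0.2914283275604248), (0.02336575835943222, 0.016294710338115692), 14.152812957763672) [ 0.4901032  -0.29051092  0.10516225]
0.079 1207
((0.48933643102645874, -0.2907741963863373), 0.04103538393974304) ((0.492403119802475, -0.28760603070259094), (0.07249954342842102, 0.08044774830341339), 38.738487243652344) [ 0.48820644 -0.28490906  0.07926895]
0.07 2683
((0.4880625903606415, -0.2925606071949005), 0.05003496631979942) ((0.4881089925765991, -0.29125359654426575), (0.09925375878810883, 0.08968912810087204), 1.7945654392242432) [ 0.47922875 -0.28666867  0.07092485]
(np.float64(315.6918456985417), np.float64(189.06345031175317))
3685 ((0.6463961601257324, 0.06922956556081772), 0.02592812292277813)
6.3083
```

View pics/w2.png

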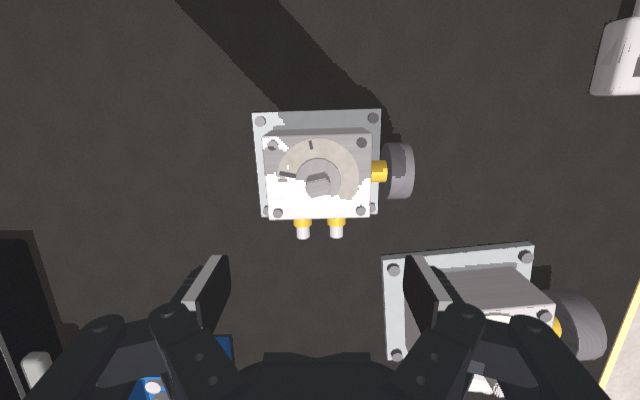

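View pics/w3.png

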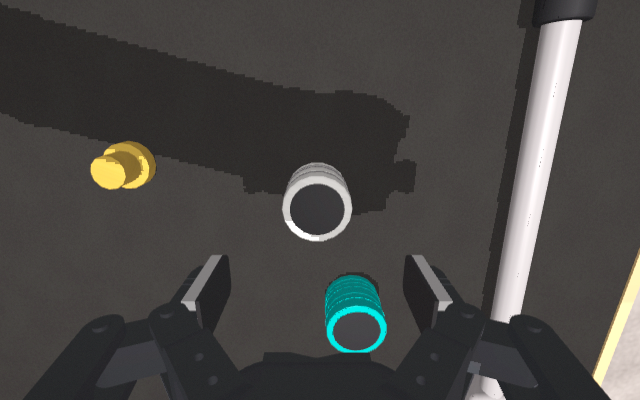

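Run:
```python
from h import *
pi=np.pi
robot.move_straight([.6463,.0693,.024],vel=.12)
s=robot.sense();print(s["t"],s["tcp_pos"],s["wrist_force"])
robot.grip(0.0,100)
s=robot.sense();print(s["t"],s["opening"]*85,s["tcp_pos"],s["wrist_force"])
robot.move_straight([.6463,.0693,.2],vel=.2)
robot.goto([.4899,-.2913,.19],[pi,0,np.radians(80)]); robot.sleep(.2)
s=robot.sense();print(s["t"],s["opening"]*85,s["tcp_pos"],s["tcp_rot"],s["joint_pos"],s["wrist_force"])
f=robot.grab_frame("wrist"); cv2.imwrite("pics/w4.png",f["image"][:,:,::-1])
```

```text
7.2583 [0.64700111 0.06916127 0.02473957] [-0.53559948  0.02997052  0.0905073 ]
7.6833 49.59454292836392 [0.64715686 0.06930334 0.02540086] [-0.297455   -0.42189232  4.71415784]
10.575 49.73670989233397 [ 0.49041494 -0.29061774  0.18988451] [-3.14149556e+00 -8.62873464e-05  1.39752079e+00] [ 0.11685361  0.36846239  0.44160527  1.86615995 -0.19067516  0.94841
  2.04180371] [-0.17109575 -0.43131777 -1.05257139]
```

View pics/w4.png

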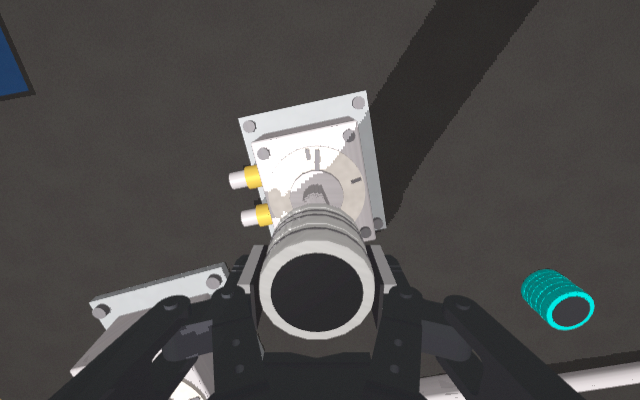

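The knob is held upright at (317,290), with the stem and dial ahead of it at (315,195). Next I'll lower it onto the stem and start searching clockwise.

Run:
```python
from h import *
pi=np.pi; S=[.4894,-.2920]
robot.move_straight([*S,.16],attitude=[pi,0,np.radians(92)],vel=.12)
s=robot.sense();b=s["wrist_force"][2];print(s["t"],s["tcp_pos"],s["wrist_force"],s["joint_pos"][6])
c=robot.move_straight([*S,.10],vel=.03,contact_N=6)
s=robot.sense();print(c,s["t"],s["tcp_pos"],s["wrist_force"],s["torque"])
z=s["tcp_pos"][2]-.001;y=92
for i in range(4):
    y-=6; robot.move_straight([*S,z],attitude=[pi,0,np.radians(y)],vel=.05)
    s=robot.sense();F=s["wrist_force"]-[0,0,b];print(y,round(s["t"],2),s["tcp_pos"].round(4),F.round(1),s["torque"].round(2),np.degrees(s["tcp_rot"][2]).round(1))
```

```text
11.025 [ 0.48937801 -0.29199089  0.1599421 ] [-0.46066248 -0.45942735 -2.02685995] 2.2464571845538597
True 12.3083 [ 0.48983411 -0.29189523  0.11969428] [-1.20362588  1.26180113  5.68495672] [ 0.07045312  0.11535884 -0.05730361]
86 12.57 [ 0.4902 -0.2923  0.1197] [-0.5  0.8  8.1] [0.26 0.19 0.01] 86.0
80 12.82 [ 0.4903 -0.2921  0.1197] [-1.   0.8  7.2] [ 0.29  0.18 -0.07] 80.0
74 13.08 [ 0.4903 -0.2921  0.1196] [0.1 1.6 6.8] [ 0.27  0.07 -0.  ] 74.0
68 13.34 [ 0.4902 -0.2922  0.1195] [0.3 0.7 6.8] [ 0.22  0.14 -0.01] 68.0
```

Run:
```python
from h import *
pi=np.pi; S=[.4894,-.2920]; b=-2.0
z=.1184;y=68
for i in range(32):
    y-=5; robot.move_straight([*S,z],attitude=[pi,0,np.radians(y)],vel=.05)
    s=robot.sense();F=s["wrist_force"][2]-b
    if i%5==0 or F<4: print(y,round(s["t"],2),s["tcp_pos"].round(4),round(F,1),s["torque"].round(2))
    if F<4 or s["tcp_pos"][2]<.1187:
        c=robot.move_straight([*S,z-.004],vel=.03,contact_N=8)
        s=robot.sense();print("probe",y,c,s["t"],s["tcp_pos"],s["wrist_force"])
        if s["tcp_pos"][2]<z-.002: break
        z=s["tcp_pos"][2]-.0012
    elif F>11: z+=.0002
print(y,s["joint_pos"][6])
```

```text
63 13.59 [ 0.4902 -0.2924  0.1194] 7.7 [0.17 0.23 0.02]
probe 53 True 14.3 [ 0.48999178 -0.29222919  0.11727539] [-2.58681273  1.95747124 10.29928809]
probe 48 False 14.8333 [ 0.48970004 -0.29130196  0.1114745 ] [ 1.86869359  1.73501477 -2.00109523]
48 1.6338117181876075
```

Run:
```python
from h import *
pi=np.pi; S=[.4897,-.2913]
y=48
for k in range(4):
    c=robot.move_straight([*S,.101],vel=.03,attitude=[pi,0,np.radians(y)],contact_N=9)
    s=robot.sense();print(y,c,s["t"],s["tcp_pos"],s["wrist_force"],s["torque"].round(2))
    if s["tcp_pos"][2]<.1047: break
    y-=3; robot.move_straight(s["tcp_pos"],vel=.05,attitude=[pi,0,np.radians(y)])
```

```text
48 True 15.0417 [ 0.48974388 -0.29132086  0.11079969] [0.68074401 0.36346307 3.51359647] [ 0.13  0.09 -0.23]
45 True 15.5 [ 0.48947946 -0.29128313  0.10905718] [ 0.69724829 -1.35719791 -3.71402387] [-0.16 -0.33 -0.19]
42 True 16.0083 [ 0.48969639 -0.29127838  0.1043248 ] [-0.65715221  0.57126005  4.36266274] [ 0.11  0.09 -0.04]
```

Run:
```python
from h import *
pi=np.pi; S=[.4897,-.2913]
y=42
c=robot.move_straight([*S,.100],vel=.03,contact_N=12)
s=robot.sense();print(c,s["t"],s["tcp_pos"],s["wrist_force"]); z=s["tcp_pos"][2]-.0003
for i in range(26):
    y-=4; robot.move_straight([*S,z],attitude=[pi,0,np.radians(y)],vel=.05)
    s=robot.sense();print(y,round(s["t"],2),s["tcp_pos"].round(4),s["wrist_force"].round(1),s["torque"].round(2),np.degrees(s["tcp_rot"][2]).round(1))
    if abs(s["torque"][2])>.75: break
f=robot.grab_frame("wrist"); cv2.imwrite("pics/w5.png",f["image"][:,:,::-1])
```

```text
True 16.2167 [ 0.48969391 -0.29138456  0.10428983] [-1.82424145  2.15399962  8.00676442]
38 16.47 [ 0.4898 -0.2915  0.1043] [-0.3  0.7  6.1] [ 0.17  0.25 -0.04] 38.1
34 16.72 [ 0.49   -0.2916  0.1043] [-0.7  0.5  5.3] [ 0.11  0.22 -0.07] 34.1
30 16.97 [ 0.49   -0.2917  0.1043] [-0.7  0.5  5.5] [ 0.13  0.14 -0.1 ] 30.1
26 17.22 [ 0.4898 -0.2912  0.1043] [-1.6  1.5  5.6] [ 0.32  0.35 -0.08] 26.1
22 17.47 [ 0.4897 -0.2911  0.1043] [-1.4  2.1  6.6] [0.29 0.36 0.05] 22.2
18 17.72 [ 0.4897 -0.2911  0.1043] [-1.6  2.2  6.7] [0.37 0.34 0.06] 18.2
14 17.97 [ 0.4896 -0.2911  0.1043] [-1.9  1.5  6.9] [0.38 0.43 0.12] 14.2
10 18.22 [ 0.4897 -0.2911  0.1043] [-1.7  1.9  6.8] [0.35 0.36 0.11] 10.2
6 18.47 [ 0.4897 -0.291   0.1043] [-2.6  2.2  7.2] [0.42 0.39 0.08] 6.2
2 18.72 [ 0.4896 -0.291   0.1043] [-2.4  3.3  7.3] [0.44 0.39 0.08] 2.2
-2 18.97 [ 0.4896 -0.291   0.1043] [-1.9  1.9  8.3] [0.5  0.39 0.08] -1.8
-6 19.22 [ 0.4896 -0.291   0.1043] [-1.5  2.3  6.8] [0.49 0.42 0.08] -5.8
-10 19.47 [ 0.4896 -0.2909  0.1043] [-2.   2.   8.1] [0.46 0.38 0.04] -9.8
-14 19.72 [ 0.4896 -0.2909  0.1043] [-2.
[... 174 characters left out ...]
9 0.07] -21.8
-26 20.47 [ 0.4896 -0.2908  0.1043] [-3.   2.7  8.1] [0.62 0.47 0.02] -25.8
-30 20.72 [ 0.4896 -0.2908  0.1043] [-2.8  3.   7.4] [0.57 0.4  0.08] -29.8
-34 20.97 [ 0.4897 -0.2907  0.1043] [-2.6  1.7  7.5] [0.63 0.41 0.06] -33.8
-38 21.22 [ 0.4897 -0.2907  0.1043] [-2.2  2.9  7. ] [0.64 0.34 0.09] -37.8
-42 21.47 [ 0.4897 -0.2907  0.1043] [-1.7  3.9  8.5] [0.75 0.38 0.1 ] -41.8
-46 21.72 [ 0.4897 -0.2908  0.1043] [-0.6  2.8  7.7] [0.61 0.3  0.21] -45.8
-50 21.97 [ 0.4899 -0.2912  0.1043] [-1.9  2.2  6.3] [0.37 0.26 0.58] -49.7
-54 22.22 [ 0.4901 -0.2917  0.1043] [-0.7  0.4  6.2] [0.04 0.15 0.71] -53.7
-58 22.47 [ 0.4901 -0.2922  0.1043] [-0.4 -0.8  5.1] [-0.27  0.17  0.84] -57.7
```

View pics/w5.png

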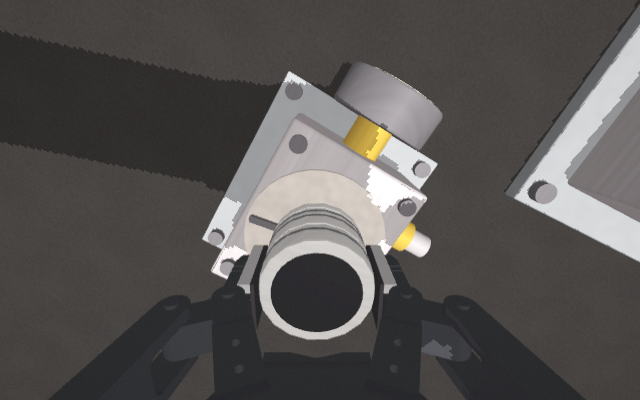

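Run:
```python
from h import *
pi=np.pi; S=[.4897,-.2913]; z=.1040
for y in (-62,-65,-57):
    robot.move_straight([*S,z],attitude=[pi,0,np.radians(y)],vel=.05)
    s=robot.sense();print(y,round(s["t"],2),s["tcp_pos"].round(4),s["wrist_force"].round(1),s["torque"].round(2),np.degrees(s["tcp_rot"][2]).round(1))
robot.grip(1.0); robot.sleep(.2)
robot.move_straight([*S,.22],vel=.15)
robot.goto([.44,-.36,.26],[pi,0,0]); robot.sleep(.2)
s=robot.sense();print(s["t"],s["tcp_pos"],s["opening"])
f=robot.grab_frame("wrist"); W=cloud(f).reshape(-1,3)
q=W[(np.hypot(W[:,0]-.49,W[:,1]+.2915)<.045)&(W[:,2]>.115)]
print(len(q),np.percentile(q[:,2],[5,50,95]),cv2.minEnclosingCircle(q[abs(q[:,2]-.125)<.005][:,:2].astype(np.float32)))
u,v=map(int,pix(f,np.array([.49,-.2915,.08])));print(u,v)
im=f["image"][max(v-110,0):v+110,max(u-130,0):u+130,::-1]; cv2.imwrite("pics/w6.png",cv2.resize(im,None,fx=2.5,fy=2.5,interpolation=cv2.INTER_CUBIC))
```

```text
-62 22.77 [ 0.4899 -0.2918  0.1043] [-0.7 -1.4  6.8] [-0.08  0.16  0.7 ] -61.8
-65 23.02 [ 0.4899 -0.2917  0.1043] [-1.6 -1.   6.9] [-0.15  0.22  1.48] -64.7
-57 23.31 [ 0.49   -0.2917  0.1043] [ 0.1 -0.7  5.9] [-0.1   0.02  0.3 ] -57.1
25.9667 [ 0.4404203  -0.35921538  0.25930628] 1.0025574630853
3007 [0.12421136 0.12586901 0.12720131] ((0.49005499482154846, -0.2920265793800354), 0.025978362187743187)
366 109
```

View pics/w6.png

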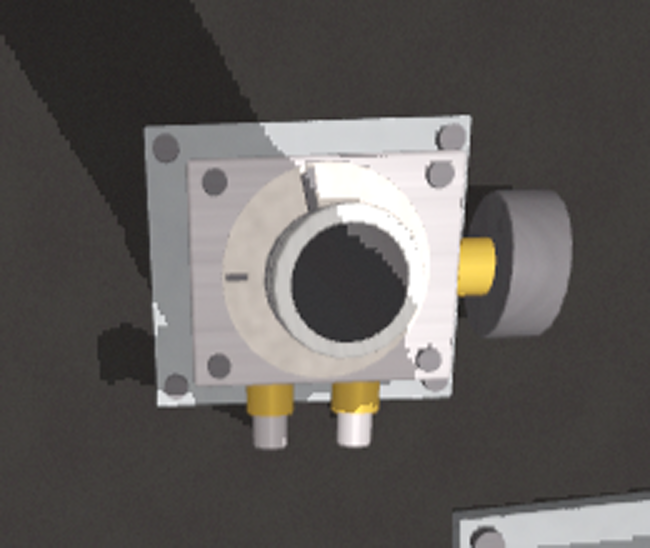

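The pointer at (308,185) now lies over the shut mark, and the open mark at (236,276) is uncovered. The knob's top is at 0.1259 m against 0.125 m for fully home, and it sits centred on the axis. I'm handing the job in.

```bash
python3 -c "
from plant import robot
robot.close_job()"
```

```text
the job is handed in; nothing more can be done
```

The knob is back on the relief valve, fully home on the flange, and the valve is turned clockwise to its stop. I then let go, moved the arm clear and handed the job in at about 26 s of the 72 s allowed.

- **Fit:** I pressed the knob onto the stem at about 8 N and turned it clockwise. It dropped about 15.4 mm (16 mm expected) after roughly 50 degrees.
- **Shutting:** I kept turning about 90 degrees until the torque rose sharply. It peaked at 1.5 N m, well above the valve's 0.3 N m, which indicates the hard stop. The knob may have slipped a little in the jaws at the end.
- **Last look, after release:**
  - The knob's top is at 125.9 mm (125 mm is home), within the camera's 2 mm.
  - It is centred on the stem axis to about 1 mm.
  - The pointer lies over the shut mark.
- **Other checks:** I did not take a fresh picture of the socket, cap or turquoise knob, but the arm never went near enough to touch them. The torque reading while turning the valve was lower than the stated 0.3 N m, probably a sensor offset. No other check failed or disagreed.

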